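# Park a finished ring on the draining rack under its cover

## Task

Build the drying stack for the finished ring, from the bottom up and in this order: set the finned aluminium carrier centred on the draining rack with its fins fully home between the rack's fins, then the round steel dish in the middle of the carrier, then the ring on its little wooden post upright in the middle of the dish, and last the copper cover upright over the post, standing flat inside the dish. Let go of everything, and do not push about or knock over the amber glass jar.

Things in the scene. Friction and masses are not known exactly. Their poses are not given: they have to be found in the camera images.
- rack: Draining rack, fixed, dark steel: base plate 100 x 70 x 8 mm with four upright fins along its x axis, each 80 mm long, 4 mm thick (2.4 mm over the top 3 mm), at y = -19.5, -6.5, 6.5, 19.5 mm; fin tops 30 mm above the bench. Origin: centre of its underside, on the bench; z up.
- carrier_center (a point): Carrier, loose, aluminium, 130 g, 23 mm high: plate 80 x 56 x 5 mm on five down-pointing fins along its x axis, 80 mm long, 4 mm thick, 18 mm high, at y = -26, -13, 0, 13, 26 mm; flat sides to grip across y. Point: its centre, 11.5 mm up; z up. Home, its fins flank the rack's four (2.5 mm play), its plate rests on their tops, this point 23.5 mm above the rack's origin.
- dish_center (a point): Dish, loose, round, steel, 90 g: 60 mm outside diameter, 12 mm high, straight wall 2.5 mm thick, floor 4 mm thick, flat underside, open upward. Point: its centre, 6 mm above its underside; z up. On the carrier it stands on the flat plate (this point then 17.5 mm above the carrier's point).
- post_center (a point): Ring post, loose, 40 g, 56 mm high: a dark wooden foot 24 mm in diameter and 5 mm high, a light wooden stem 16 mm in diameter up to 33 mm (grip it by the stem), and standing upright on top a brass ring 21 mm wide with a clear stone. Point: on the axis, 28 mm above its underside; z up. Standing in the dish, this point is 26 mm above the dish's point.
- cover_center (a point): Cover, loose, copper, 80 g: a bell like an upturned beaker, 43 mm outside diameter, 39 mm inside, 65 mm high (62 inside), with a button 12 mm wide and 7 mm high on top; open below. Grip it across its body. Point: on the axis, 36 mm above its lower rim; z up. On the dish's floor, this point is 34 mm above the dish's.
- jar: Bystander: amber glass jar with a steel lid, 40 mm in diameter, 60 mm high, standing loose among the things; not to be pushed about or knocked over. Origin: centre of its underside; z up.
Things that resemble listed ones, but are neither listed nor needed, are in the scene too. What is shaped like the part that bears dish_center but black or red is not meant.

How it is judged:
By the outcome, as a careful person would: the job done as asked, in the order asked, and still so for the second after the job is handed in, with the robot touching nothing.
It also fails if it takes over 115 s, if anything falls off the work surface, if the arm or the gripper's body presses on something with over 40 N, if the wrist force passes 120 N, or if a joint passes its speed limit or range.

## Robot

A 7-joint arm with a two-finger parallel gripper is mounted at the origin on the work surface. World frame = base frame: x ahead of the robot, y to its left, z up, the work surface at z = 0. Lengths are in m, angles in rad, forces in N, time in s.
With the tool pointing down it reaches from about 0.4 to 0.9 m from the base axis. Payload 5.5 kg.
Tool frame: the origin (TCP) lies midway between the tips of the shut fingers; the grasp point (between the pads) lies 19 mm behind it; z points along the fingers, y is the direction in which the jaws open and shut (so a half turn about z gives the same grasp; the last joint's range is limited). The gripper opens to 85 mm and grips with 20 to 120 N. Pads are 22 mm wide; open, the fingers measure 114 mm over their backs; the gripper's body (76 mm by 85 mm) begins 54 mm behind the grasp point. The pads swing forward as they close: fully open they stand 13 mm farther back than shut.
Start: joints at [-0.905, 0.501, -0.427, 1.55, 0.221, 1.138, -0.21], TCP at [0.255, 0.598, 0.231] pointing down, gripper open.
Joint ranges: [-2.88, 2.88], [-0.31, 2.03], [-1.54, 1.56], [0.2, 2.42], [-1.41, 4.55], [0.19, 2.02], [-2.57, 2.57]. Speed limits (rad/s): [2.57, 2.57, 3.14, 3.14, 3.14, 3.14, 3.14].

## Interface

Orientations are given as a rotation vector (axis times angle).
In Python, from plant import * gives the robot as it stands.
- The arm moves only by the shell command python3 -m jog 'ROWS' [OPENING]. ROWS is JSON, a list of rows, each a list of 6 numbers: the shift along the world's x, y, z in m, then the turn, a rotation vector about the world's x, y, z in degrees. A call has 1 to 10 rows; each row is the pose to reach, as a shift and turn from the pose measured when the call began; what a row does not reach only later rows make up. A row lasts 1/12 s, in which the tool goes at most 41.7 mm and 7.16 degrees, less where a joint would pass 70% of its speed; a pose out of reach is approached as far as the arm can. A call with a gripper value outside its range is refused whole. OPENING is the closure in counts, from 0 (fully open) to 255 (shut), set as the call begins (- or left out, the last holds). The fingers move at their own pace and stop on an object; the grip force is fixed at half the most. Time passes only in rows, so rows that repeat a pose let the fingers close. It gives the time, the measured TCP pose, the force and the opening at its end, in the units of the state.
- get_obs(): the state, without advancing time (a new reading comes with each control period).
- snapshot(name): name is "scene" or "top" or "wrist"; returns (picture, depth): 480x640x3 uint8, red, green, blue; 480x640 float32, m along the optical axis (not along the pixel's ray), 0 where there is no reading.
- calibration(name): a dict with "mtx" (3x3 intrinsics, pixels), "world_to_cam" (4x4, takes a point from world to camera coordinates). Camera axes: x right, y down, z forward; pixel columns grow to the right and rows downward; lengths in m; the calibration is good to about 2 mm. A picture is of the moment at which its call begins: read the wrist's pose just before it. calibration takes no time and is no camera call; for the wrist camera it gives the pose at the moment of the call.
- hand_in(): hands the job in, once; it reports no verdict.
The state is a dict: "time": time; "joint_pos": joint angles; "joint_vel": joint speeds; "joint_efforts": joint torques, N m; "tcp_pos": TCP position; "ee_rot": TCP orientation; "contact_force": force on the tool from outside, world axes, zero at the start; "wrist_torque": the same for the moment, N m; "grip_width": finger opening in m.
Only numpy, scipy, OpenCV 4.12 (cv2) and the standard library are available. Lean on these libraries where they do the work, as an engineer would, in place of code of your own. Each camera call takes 0.05 s, during which the arm holds its last target. There are 200 camera calls.

## Working session

There is one attempt and no reset: what is moved stays moved. The work goes in short steps, Python scripts to look and compute and a shell command to move; the robot and the scene stay as the last step left them, time stands still between calls to the robot, and variables do not carry over. Pictures are saved under pics/ and viewed, about 12 in all and at most 16, crops included, and the job is handed in when it is done.

```bash
ls; mkdir -p pics; cat > h.py <<'E'
from plant import *
import numpy as np, cv2
def snap(n,save):
    c=calibration(n); im,d=snapshot(n)
    cv2.imwrite(f'pics/{save}.png',cv2.cvtColor(im,cv2.COLOR_RGB2BGR)); np.savez(f'pics/{save}.npz',im=im,d=d,K=c['mtx'],T=c['world_to_cam'])
def load(s): return np.load(f'pics/{s}.npz')
def cloud(s):
    f=load(s);d=f['d'];K=f['K'];T=f['T'];v,u=np.mgrid[0:480,0:640]
    p=np.stack([(u-K[0,2])/K[0,0]*d,(v-K[1,2])/K[1,1]*d,d,np.ones_like(d)],-1)
    w=(p@np.linalg.inv(T).T)[...,:3]; w[d==0]=np.nan
    return w,f['im']
E
python3 - <<'E'
from h import *
o=get_obs();print(o)
snap('top','t0');snap('scene','s0')
a=cv2.imread('pics/t0.png');b=cv2.imread('pics/s0.png')
for s in('t0','s0'):
    f=load(s);print(f['K'],f['T'])
E
```

```text
pics
{'time': 0.0, 'joint_pos': array([-0.90479679,  0.50187768, -0.4268077 ,  1.55146962,  0.22081749,
        1.13829193, -0.2103097 ]), 'joint_vel': array([ 0.00203608, -0.00136723,  0.00096577, -0.00179372,  0.0001352 ,
        0.00042342,  0.00109947]), 'joint_efforts': array([ 2.68576314e-04, -5.69520950e+01, -5.81626207e+00, -2.80933124e+01,
        1.05320421e-02,  1.18691791e-02,  2.04606380e-05]), 'tcp_pos': array([0.25455553, 0.59731595, 0.23023394]), 'ee_rot': array([-6.28245841e-01, -3.07766293e+00,  3.02907636e-03]), 'contact_force': array([-0.60955899,  0.13250597, -0.11954374]), 'wrist_torque': array([-0.01236538,  0.08517256, -0.00369728]), 'grip_width': 0.0855848376000243}
[[592.73755499   0.         320.15870593]
 [  0.         592.73755499 229.82054384]
 [  0.           0.           1.        ]] [[ 0.08534423 -0.99634508  0.00358331 -0.026167  ]
 [-0.97314365 -0.08412749 -0.21427553  0.48192287]
 [ 0.21379382  0.01480011 -0.97676669  1.04530989]
 [ 0.          0.          0.          1.        ]]
[[454.67208175   0.         321.67964052]
 [  0.         454.67208175 239.17938045]
 [  0.           0.           1.        ]] [[ 0.36819667  0.92970372  0.00906703 -0.17500355]
 [ 0.71476932 -0.27681122 -0.64224635 -0.30360842]
 [-0.59458896  0.2429538  -0.76644466  1.05637225]
 [ 0.          0.          0.          1.        ]]
```

View pics/t0.png

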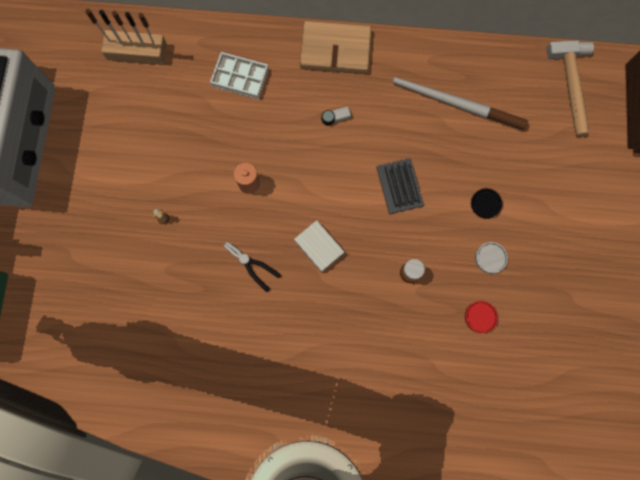

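View pics/s0.png

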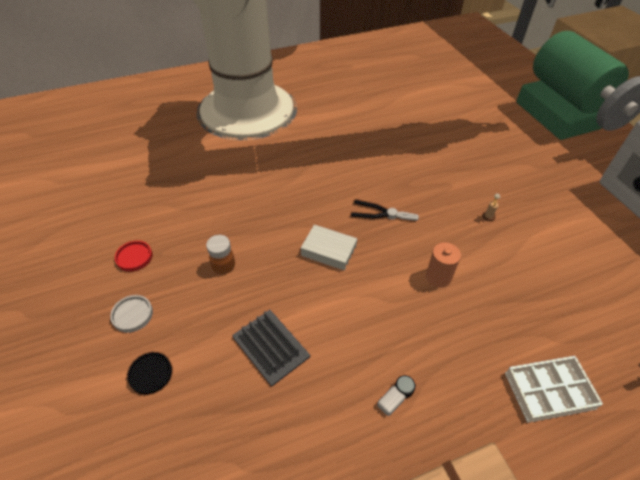

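The top view shows the carrier at (320,246), rack (400,186), steel dish (492,257), post (162,215), cover (246,175) and jar (414,270). The black and red dishes are decoys.

```bash
python3 - <<'E'
from h import *
for s in('t0','s0'):
    w,im=cloud(s)
    B={'t0':dict(carrier=(320,246),rack=(400,186),dish=(492,257),post=(163,215),cover=(246,175),jar=(414,270)),
       's0':dict(carrier=(329,247),rack=(270,346),dish=(131,313),post=(491,207),cover=(444,265),jar=(221,255))}[s]
    for k,(u,v) in B.items():
        r=35; r=42 if s=='s0' and k=='rack' else r
        if k=='post': r=18
        if k in('dish','jar','carrier') : r=28
        P=w[v-r:v+r,u-r:u+r].reshape(-1,3); C=im[v-r:v+r,u-r:u+r].reshape(-1,3); 
        hi=np.nanmax(P[:,2]); zb=np.nanmedian(P[P[:,2]<0.004][:,2]); 
        print(s,k,'zmax %.4f bench %.4f'%(hi,zb),end=' ')
        for lo in ({'rack':(.004,.025)}.get(k,(0.006, max(hi-.005,.006)))):
            Q=P[P[:,2]>lo][:,:2]
            if len(Q)<5: continue
            (c,sz,a)=cv2.minAreaRect((Q*1000).astype(np.float32))
            print('| z>%.3f n%d rect c %s sz %s a %.1f mean %s'%(lo,len(Q),np.round(c,1),np.round(sz,1),a,np.round(Q.mean(0)*1000,1)),end=' ')
        print()
E
```

```text
t0 carrier zmax 0.0315 bench 0.0009 | z>0.006 n1300 rect c [458.8  16.9] sz [ 98.7 108.2] a 0.3 mean [458.6  15.5] | z>0.027 n183 rect c [458.9  15.1] sz [77.8 55.3] a 45.6 mean [459.6  13.3] 
t0 rack zmax 0.0386 bench 0.0011 | z>0.004 n2084 rect c [ 596.4 -132.3] sz [142.5 137.7] a 4.4 mean [ 593.2 -132.1] | z>0.025 n387 rect c [ 595.1 -131.8] sz [80.  44.4] a 18.3 mean [ 594.8 -131.8] 
t0 dish zmax 0.0181 bench 0.0013 | z>0.006 n453 rect c [ 470.  -314.5] sz [104.6 103.3] a 3.6 mean [ 466.7 -314.9] | z>0.013 n80 rect c [ 466.2 -313.1] sz [57.8 59. ] a 23.8 mean [ 466.3 -315.5] 
t0 post zmax 0.0605 bench 0.0008 | z>0.006 n149 rect c [496.1 327.5] sz [46.1 53.1] a 5.1 mean [489.7 320. ] | z>0.055 n18 rect c [490.7 321.6] sz [8.6 7.2] a 1.2 mean [490.5 321.8] 
t0 cover zmax 0.0753 bench 0.0009 | z>0.006 n643 rect c [590.8 166.3] sz [145.2 124.3] a 10.2 mean [572.9 161.1] | z>0.070 n35 rect c [571.8 163.3] sz [27.6 22.7] a 75.7 mean [574.7 163.9] 
t0 jar zmax 0.0668 bench 0.0011 | z>0.006 n478 rect c [ 433.5 -165.3] sz [102.2  97.6] a 1.8 mean [ 422.1 -158.4] | z>0.062 n132 rect c [ 42
[... 516 characters left out ...]
1.5] sz [59.3 59. ] a 70.4 mean [ 470.1 -311.7] | z>0.010 n193 rect c [ 469.4 -311.5] sz [59.  58.6] a 12.5 mean [ 470.3 -312.4] 
s0 post zmax 0.0577 bench -0.0002 | z>0.006 n186 rect c [493.9 323.4] sz [16.4 20.4] a 80.5 mean [495.2 321.4] | z>0.053 n22 rect c [493.  323.6] sz [8.2 9.5] a 80.2 mean [493.  323.5] 
s0 cover zmax 0.0736 bench -0.0002 | z>0.006 n1086 rect c [578.1 166. ] sz [43.1 42.8] a 71.3 mean [584.4 159.9] | z>0.069 n43 rect c [577.9 166.1] sz [11.3 10.6] a 18.0 mean [578.4 165.7] 
s0 jar zmax 0.0622 bench -0.0004 | z>0.006 n830 rect c [ 427.9 -158.2] sz [38.  38.3] a 71.1 mean [ 435.2 -158.9] | z>0.057 n330 rect c [ 426.8 -158.3] sz [34.7 36.4] a 59.2 mean [ 427.5 -159. ]
```

```bash
python3 -m jog '[[0.14,-0.39,0,0,0,68],[0.14,-0.39,0,0,0,68],[0.14,-0.39,0,0,0,68],[0.14,-0.39,0,0,0,68],[0.14,-0.39,0,0,0,68],[0.14,-0.39,0,0,0,68],[0.14,-0.39,0,0,0,68],[0.14,-0.39,0,0,0,68],[0.14,-0.39,0,0,0,68],[0.14,-0.39,0,0,0,68]]' 0; python3 -c "
from h import *;print(get_obs()['joint_pos'])"
```

```text
time: 0.93
tcp_pos: [0.3829, 0.2403, 0.2303]
ee_rot: [-1.129, 2.932, -0.003]
contact_force: [0.4, -1.2, -0.3]
grip_width: 0.0856
[-0.14094127  0.14425727 -0.51933315  2.02371673  0.08744631  0.99453929
  1.60229249]
```

```bash
python3 -m jog '[[0.077,-0.224,0,0,0,3.4],[0.077,-0.224,0,0,0,3.4],[0.077,-0.224,0,0,0,3.4],[0.077,-0.224,0,0,0,3.4],[0.077,-0.224,0,0,0,3.4],[0.077,-0.224,0,0,0,3.4],[0.077,-0.224,0,0,0,3.4],[0.077,-0.224,0,0,0,3.4],[0.077,-0.224,0,0,0,3.4],[0.077,-0.224,0,0,0,3.4]]' 0; python3 - <<'E'
from h import *
snap('wrist','w0');f=load('w0');print(f['T'],f['K'])
E
```

```text
time: 1.77
tcp_pos: [0.4594, 0.0178, 0.2301]
ee_rot: [1.219, -2.895, 0.002]
contact_force: [-0.3, 0.3, -0.6]
grip_width: 0.0854
[[-7.14702454e-01  6.99428620e-01  8.34130279e-05  3.15293386e-01]
 [ 6.68481590e-01  6.83044524e-01  2.94249116e-01 -3.56850080e-01]
 [ 2.05749278e-01  2.10356325e-01 -9.55728754e-01  2.79838472e-01]
 [ 0.00000000e+00  0.00000000e+00  0.00000000e+00  1.00000000e+00]] [[332.44251195   0.         320.64840469]
 [  0.         332.44251195 236.74960477]
 [  0.           0.           1.        ]]
```

View pics/w0.png

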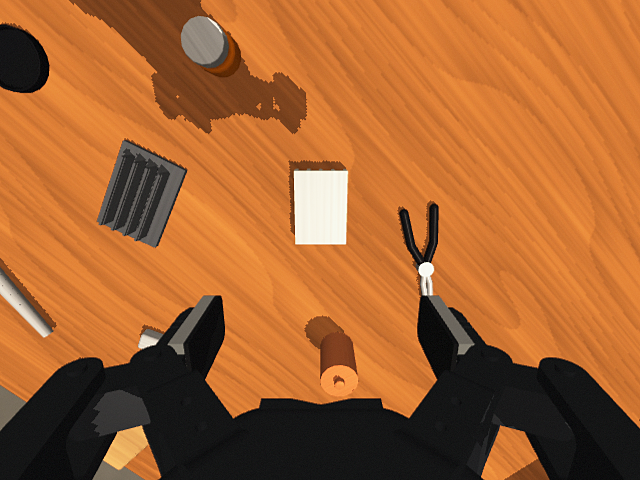

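The wrist view shows the carrier (295–347, 170–244) square to the jaws, the rack at (142,192) and the jar at (208,42), all clear of the fingers. Next I'll measure from this cloud.

```bash
cat >> h.py <<'E'
def rect(s,c,r,z0,z1):
    w,im=cloud(s);P=w.reshape(-1,3);m=(np.hypot(P[:,0]-c[0],P[:,1]-c[1])<r)&(P[:,2]>z0)&(P[:,2]<z1);Q=P[m]
    c,sz,a=cv2.minAreaRect((Q[:,:2]*1000).astype(np.float32)); return len(Q),np.round(c,1),np.round(sz,1),round(a,1),'zmed',round(np.median(Q[:,2]),4)
def tcp():
    from scipy.spatial.transform import Rotation as R
    o=get_obs();M=R.from_rotvec(o['ee_rot']).as_matrix()
    a=np.degrees(np.arctan2(M[1,1],M[0,1]))%180
    print('tcp',np.round(o['tcp_pos'],4),'jaw',round(a,2),'tilt',np.round(M[:2,2],3),'F',np.round(o['contact_force'],1),'w',round(o['grip_width'],4),'t',round(o['time'],2))
E
python3 - <<'E'
from h import *
tcp()
print('carrier',rect('w0',(.46,.017),.06,.018,.035))
print('rackfins',rect('w0',(.597,-.13),.06,.022,.04)); print('rackbase',rect('w0',(.597,-.13),.075,.005,.04))
print('cover',rect('w0',(.577,.166),.04,.06,.08)); print('jar',rect('w0',(.425,-.16),.04,.055,.07))
w,_=cloud('w0');print('bench',np.nanmedian(w[280:300,300:330,2]))
f=load('w0');p=f['T']@np.r_[get_obs()['tcp_pos'],1];p=f['K']@p[:3];print(p[:2]/p[2])
E
```

```text
tcp [0.4594 0.0179 0.2302] jaw 135.67 tilt [ 0.001 -0.001] F [ 0.2 -0.3 -0.6] w 0.0856 t 1.82
carrier (3849, array([459.5,  18. ]), array([80.2, 56. ]), 45.4, 'zmed', np.float64(0.0226))
rackfins (1831, array([ 595.4, -129.3]), array([80.8, 43.5]), 18.3, 'zmed', np.float64(0.0276))
rackbase (5712, array([ 595.4, -129.6]), array([100.4,  70.5]), 18.2, 'zmed', np.float64(0.0133))
cover (1021, array([575.5, 165.7]), array([42.3, 41.7]), 42.1, 'zmed', np.float64(0.0646))
jar (1709, array([ 424.5, -158.1]), array([35.7, 36.1]), 64.9, 'zmed', np.float64(0.0594))
bench -0.00044118960475919566
[319.55117257 300.34931212]
```

```bash
python3 -m jog '[[0,0,-0.04,0,0,0],[0,0,-0.08,0,0,0],[0,0,-0.12,0,0,0],[0,0,-0.15,0,0,0],[0,0,-0.18,0,0,0],[0,0,-0.20,0,0,0],[0,0,-0.213,0,0,0],[0,0,-0.22,0,0,0],[0,0,-0.226,0,0,0],[0,0,-0.226,0,0,0]]' 0
python3 -m jog '[[0,0,0,0,0,0],[0,0,0,0,0,0],[0,0,0,0,0,0],[0,0,0,0,0,0],[0,0,0,0,0,0],[0,0,0,0,0,0],[0,0,0,0,0,0],[0,0,0,0,0,0],[0,0,0,0,0,0],[0,0,0,0,0,0]]' 255; python3 -c "
from h import *;tcp()"
```

```text
time: 2.65
tcp_pos: [0.4591, 0.0187, 0.0037]
ee_rot: [1.221, -2.894, 0.001]
contact_force: [-1.0, 0.3, 0.6]
grip_width: 0.085
time: 3.48
tcp_pos: [0.4601, 0.0189, 0.0051]
ee_rot: [-1.221, 2.893, -0.003]
contact_force: [-0.8, 0.2, 5.9]
grip_width: 0.0544
tcp [0.4601 0.0189 0.0051] jaw 135.76 tilt [ 0.002 -0.001] F [-0.8  0.2  5.9] w 0.0544 t 3.48
```

```bash
python3 -m jog '[[0,0,0.03,0,0,0],[0,0,0.06,0,0,0],[0,0,0.09,0,0,0],[0.03,-0.03,0.1,0,0,-7],[0.06,-0.06,0.1,0,0,-14],[0.085,-0.095,0.1,0,0,-21],[0.115,-0.128,0.1,0,0,-27.4],[0.135,-0.148,0.1,0,0,-27.4],[0.135,-0.148,0.1,0,0,-27.4],[0.135,-0.148,0.1,0,0,-27.4]]' 255
python3 - <<'E'
from h import *
tcp();snap('wrist','w1');tcp()
E
```

```text
time: 4.32
tcp_pos: [0.5959, -0.1318, 0.1054]
ee_rot: [-0.495, 3.1, -0.005]
contact_force: [0.4, 1.5, -1.8]
grip_width: 0.0546
tcp [ 0.5959 -0.1318  0.1054] jaw 108.14 tilt [ 0.003 -0.003] F [ 0.4  1.5 -1.8] w 0.0546 t 4.32
tcp [ 0.5948 -0.1295  0.1051] jaw 108.29 tilt [ 0.001 -0.001] F [-2.  -0.1 -2.2] w 0.0547 t 4.37
```

View pics/w1.png

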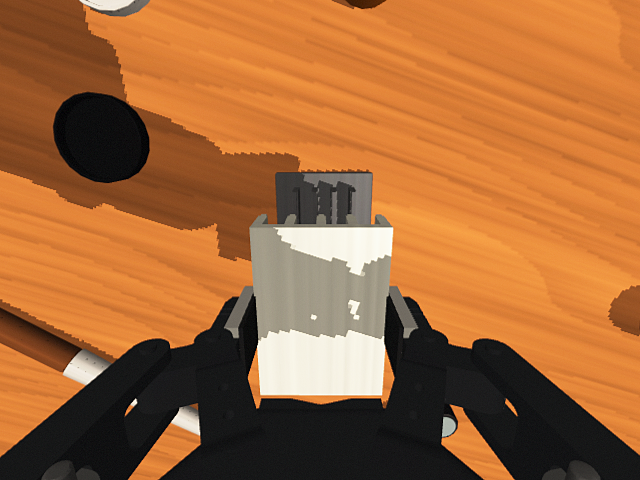

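The carrier is held level and square, with its plate front edge at about (250–393, 226). The rack's front is visible behind it at (275–372, 172–225). I'll measure both.

```bash
python3 - <<'E'
from h import *
snap('wrist','w2')
tcp()
print('carrier',rect('w2',(.595,-.13),.06,.11,.14))
w,im=cloud('w2')
P=w.reshape(-1,3);m=(abs(P[:,0]-.595)<.06)&(abs(P[:,1]+.13)<.06)&(P[:,2]>.1)
Q=P[m];r=np.radians(18.2);l=(Q[:,:2]-[.5954,-.1295])@np.array([[np.cos(r),-np.sin(r)],[np.sin(r),np.cos(r)]])
A=np.c_[l,np.ones(len(l))];q=(abs(l[:,0])<.038)&(abs(l[:,1])<.022)
print('plane',np.linalg.lstsq(A[q],Q[q,2],rcond=None)[0])
# side edges at rows
for v in (250,300,380):
    z=w[v,:,2];ok=np.where(z[200:440]>.112)[0]+200
    print(v,ok.min(),ok.max(),w[v,ok.min()],w[v,ok.max()])
E
```

```text
tcp [ 0.5943 -0.1282  0.105 ] jaw 108.39 tilt [ 0.    -0.001] F [-0.8  0.2 -0.5] w 0.0542 t 4.42
carrier (25413, array([ 593.7, -129.6]), array([81.2, 82. ]), 18.2, 'zmed', np.float64(0.1225))
plane [-0.87720059  0.01150277  0.15142715]
250 251 391 [ 0.57311214 -0.16528179  0.12288191] [ 0.55602277 -0.11219057  0.12170227]
300 227 414 [ 0.59984741 -0.16964388  0.11914786] [ 0.57449646 -0.0938086   0.11969955]
380 200 439 [ 0.58804822 -0.16302805  0.17838765] [ 0.56911142 -0.10644617  0.17865705]
```

```bash
python3 - <<'E'
from h import *
w,im=cloud('w2')
m=np.zeros((480,640),bool);m[222:397,248:396]=1
m&=(w[...,2]>.117)&(w[...,2]<.13)&(im.min(-1)>110)
P=w[m];c,s,a=cv2.minAreaRect((P[:,:2]*1000).astype(np.float32));print(len(P),c,s,a)
A=np.c_[P[:,:2]-P[:,:2].mean(0),np.ones(len(P))];print(np.linalg.lstsq(A,P[:,2],rcond=None)[0])
# front edge mid from left/right edges in rows 228-235
for v in (230,240,270,390):
    ok=np.where(m[v])[0];a,b=w[v,ok.min()],w[v,ok.max()];print(v,ok.min(),ok.max(),a,b,np.linalg.norm(a-b))
print('rack front',[w[v,[278,324,370]] for v in (190,)])
E
```

```text
22020 (593.6821899414062, -129.47808837890625) (81.09614562988281, 56.417850494384766) 18.245176315307617
[-0.00081211  0.00098039  0.12245512]
230 250 392 [ 0.56536963 -0.16779709  0.12250893] [ 0.54792063 -0.1152718   0.12287501] 0.05534896953944554
240 250 391 [ 0.56944036 -0.16678666  0.12224366] [ 0.55184974 -0.11410902  0.12284106] 0.05554025520281122
270 252 389 [ 0.58161902 -0.16277417  0.12216784] [ 0.56392829 -0.11014769  0.12287741] 0.05552487731733254
390 260 381 [ 0.63786207 -0.14409955  0.12242967] [ 0.62006124 -0.09171563  0.12295026] 0.05532824849837588
rack front [array([[ 0.56907794, -0.17006598,  0.00761164],
       [ 0.55840476, -0.13857552,  0.00926708],
       [ 0.54916344, -0.10520761, -0.00119473]])]
```

```bash
python3 -m jog '[[0.0015,0,-0.02,0,0,0],[0.0015,0,-0.04,0,0,0],[0.0015,0,-0.055,0,0,0],[0.0015,0,-0.064,0,0,0],[0.0015,0,-0.064,0,0,0],[0.0015,0,-0.064,0,0,0],[0.0015,0,-0.064,0,0,0]]' 255
python3 - <<'E'
from h import *
tcp();snap('wrist','w3');tcp()
w,im=cloud('w3')
z0=w[300,320,2];print(z0)
m=np.zeros((480,640),bool);m[222:397,248:396]=1
m&=(abs(w[...,2]-z0)<.005)&(im.min(-1)>110)
P=w[m];print(cv2.minAreaRect((P[:,:2]*1000).astype(np.float32)))
E
```

```text
time: 5.0
tcp_pos: [0.5965, -0.1278, 0.0421]
ee_rot: [-0.503, 3.099, -0.002]
contact_force: [-0.3, -0.6, -1.7]
grip_width: 0.0546
tcp [ 0.5965 -0.1278  0.0421] jaw 108.43 tilt [ 0.002 -0.001] F [-0.3 -0.6 -1.7] w 0.0546 t 5.0
tcp [ 0.5967 -0.128   0.0423] jaw 108.41 tilt [ 0.002 -0.001] F [-0.1  0.2 -1.9] w 0.0549 t 5.05
0.05886226054806104
((595.4625244140625, -127.67428588867188), (81.5499267578125, 56.310523986816406), 18.236125946044922)
```

View pics/w3.png

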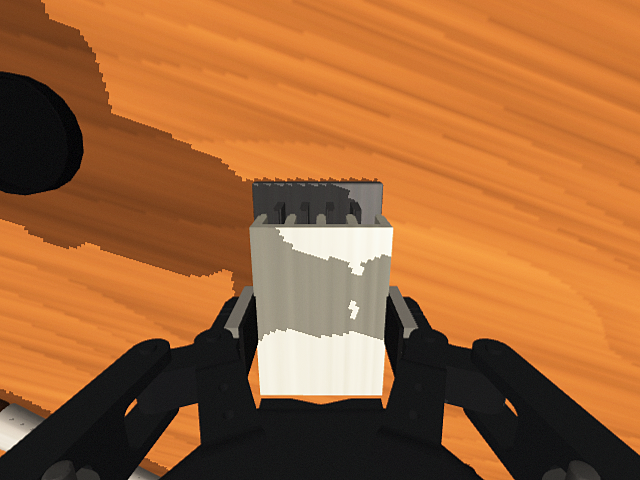

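The rack base front edge spans 254–382 and the carrier 251–392, so the carrier sits about 1.8 mm too far toward +y. I'll correct that and lower it.

```bash
python3 -m jog '[[0,-0.002,0,0,0,0],[0,-0.002,0,0,0,0],[0,-0.002,-0.003,0,0,0],[0,-0.002,-0.006,0,0,0],[0,-0.002,-0.010,0,0,0],[0,-0.002,-0.014,0,0,0],[0,-0.002,-0.018,0,0,0],[0,-0.002,-0.021,0,0,0],[0,-0.002,-0.024,0,0,0],[0,-0.002,-0.0245,0,0,0]]' 255
python3 - <<'E'
from h import *
tcp();snap('wrist','w4');tcp()
w,im=cloud('w4')
z0=w[300,320,2];print(z0)
m=np.zeros((480,640),bool);m[222:397,248:396]=1
m&=(abs(w[...,2]-z0)<.005)&(im.min(-1)>110)
P=w[m];print(cv2.minAreaRect((P[:,:2]*1000).astype(np.float32)))
A=np.c_[P[:,:2]-P[:,:2].mean(0),np.ones(len(P))];print(np.linalg.lstsq(A,P[:,2],rcond=None)[0])
E
```

```text
time: 5.88
tcp_pos: [0.5966, -0.1299, 0.0172]
ee_rot: [-0.503, 3.099, -0.002]
contact_force: [0.1, -0.4, -1.5]
grip_width: 0.0544
tcp [ 0.5966 -0.1299  0.0172] jaw 108.42 tilt [ 0.002 -0.001] F [ 0.1 -0.4 -1.5] w 0.0544 t 5.88
tcp [ 0.5965 -0.13    0.0173] jaw 108.41 tilt [ 0.002 -0.001] F [ 0.4 -0.1 -1.7] w 0.0544 t 5.93
0.034408959490324506
((595.4620361328125, -129.89468383789062), (81.07821655273438, 56.39550018310547), 18.383737564086914)
[-0.0005675   0.00095142  0.03459824]
```

```bash
python3 -m jog '[[0,0,-0.001,0,0,0],[0,0,-0.001,0,0,0]]' 255; python3 -m jog '[[0,0,0.0,0,0,0],[0,0,0.0,0,0,0],[0,0,0,0,0,0],[0,0,0,0,0,0],[0,0,0,0,0,0],[0,0,0,0,0,0],[0,0,0.03,0,0,0],[0,0,0.06,0,0,0],[0,0,0.10,0,0,0],[0,0,0.14,0,0,0]]' 0
python3 - <<'E'
from h import *
tcp();snap('wrist','w5')
print(rect('w5',(.5955,-.13),.06,.028,.045))
print('jar',rect('w5',(.425,-.16),.04,.055,.07))
print('black',rect('w5',(.55,-.28),.2,.0055,.02))
E
```

```text
time: 6.1
tcp_pos: [0.5967, -0.13, 0.0172]
ee_rot: [-0.502, 3.099, -0.002]
contact_force: [-2.3, 0.1, 3.6]
grip_width: 0.0547
time: 6.93
tcp_pos: [0.5956, -0.1297, 0.1577]
ee_rot: [0.503, -3.101, 0.001]
contact_force: [1.3, -0.0, 0.1]
grip_width: 0.0853
tcp [ 0.5956 -0.1297  0.1577] jaw 108.42 tilt [-0. -0.] F [ 1.3 -0.   0.1] w 0.0853 t 6.93
(6332, array([ 595.1, -129.9]), array([80.1, 56.2]), 18.4, 'zmed', np.float64(0.0345))
jar (172, array([ 440.6, -153.4]), array([ 3.8, 20.3]), 19.2, 'zmed', np.float64(0.0587))
black (4298, array([ 591.9, -248.6]), array([264.3, 308.3]), 17.9, 'zmed', np.float64(0.0086))
```

View pics/w5.png

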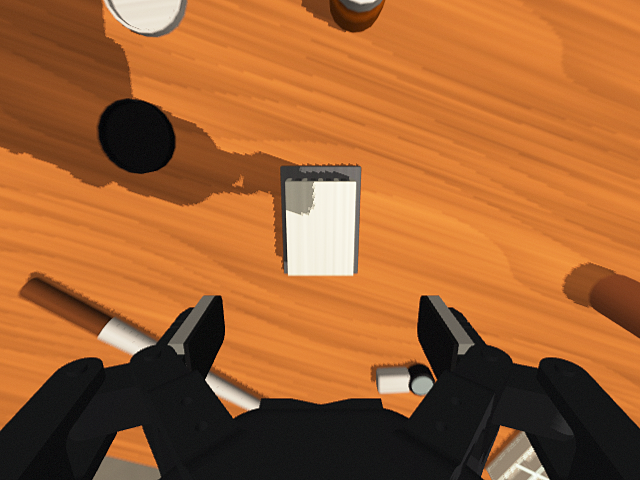

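```bash
python3 - <<'E'
from h import *
for s,z,bx in(('w2',.105,(225,250,285,340)),('w3',.0423,(225,250,285,340)),('w5',.1577,(180,225,292,345))):
    w,im=cloud(s);a,b,c,d=bx;q=w[c:d,a:b,2]-z
    q=np.sort(q[(q>-.012)&(q<.05)]);print(s,q[:3],np.percentile(q,[2,10,50]))
print('dish',rect('t0',(.468,-.313),.04,.008,.03),rect('s0',(.468,-.313),.04,.006,.03))
for s in('t0','s0'):
  w,im=cloud(s)
  bl=(im.max(-1)<45)&(abs(w[...,0]-.55)<.06)&(abs(w[...,1]+.3)<.06); rd=(im[...,0]>140)&(im[...,1]<60)&(abs(w[...,0]-.38)<.06)&(abs(w[...,1]+.3)<.06)
  print([(np.round(w[m].mean(0),3),m.sum()) for m in(bl,rd)])
E
```

```text
w2 [0.00776253 0.0080416  0.00824416] [0.01074855 0.01556839 0.03221315]
w3 [0.00710344 0.00780175 0.00821408] [0.01053111 0.01530874 0.03212199]
w5 [0.01222344 0.01264041 0.01271835] [0.01420921 0.01783846 0.02945769]
dish (233, array([ 466.7, -313.8]), array([58. , 59.8]), 31.7, 'zmed', np.float64(0.0116)) (344, array([ 469.8, -311.5]), array([59.3, 59. ]), 70.4, 'zmed', np.float64(0.0106))
[(array([ 0.574, -0.302,  0.006]), np.int64(673)), (array([ 0.353, -0.298,  0.006]), np.int64(714))]
[(array([ 0.575, -0.3  ,  0.005]), np.int64(1339)), (array([ 0.352, -0.296,  0.005]), np.int64(681))]
```

```bash
python3 -m jog '[[-0.0276,-0.03,0,0,0,0],[-0.0536,-0.062,0,0,0,0],[-0.0776,-0.094,0,0,0,0],[-0.1,-0.128,0,0,0,0],[-0.12,-0.16,-0.01,0,0,0],[-0.1276,-0.182,-0.03,0,0,0],[-0.1276,-0.182,-0.03,0,0,0],[-0.1276,-0.182,-0.03,0,0,0],[-0.1276,-0.182,-0.03,0,0,0]]' 0
python3 - <<'E'
from h import *
tcp();snap('wrist','w6');tcp()
for lo in(.006,.009): print(rect('w6',(.468,-.3115),.04,lo,.03))
print('jar',rect('w6',(.425,-.16),.04,.055,.07))
E
```

```text
time: 7.73
tcp_pos: [0.4743, -0.312, 0.1372]
ee_rot: [-0.501, 3.088, -0.007]
contact_force: [0.5, -0.0, 0.3]
grip_width: 0.085
tcp [ 0.4743 -0.312   0.1372] jaw 108.44 tilt [ 0.014 -0.003] F [ 0.5 -0.   0.3] w 0.085 t 7.73
tcp [ 0.475  -0.3114  0.1376] jaw 108.52 tilt [ 0.015 -0.003] F [0.4 0.5 1. ] w 0.0852 t 7.78
(818, array([ 466.8, -311.6]), array([58.9, 58.5]), 17.2, 'zmed', np.float64(0.0112))
(680, array([ 466.8, -311.6]), array([58.9, 58.5]), 17.2, 'zmed', np.float64(0.0114))
jar (2169, array([ 424.7, -159.3]), array([36.4, 36.2]), 55.5, 'zmed', np.float64(0.0596))
```

View pics/w6.png

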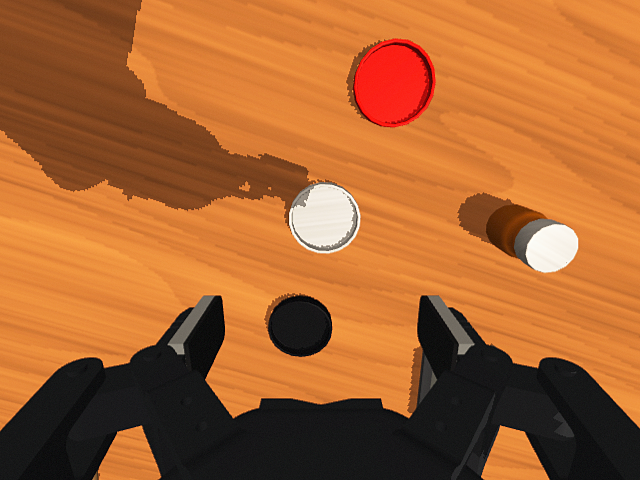

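The steel dish is at (325,217) between black (299,325) and red (394,83), and the fingers' drop zone is free. The pose was not fully reached, so I'll check the joints.

```bash
python3 -c "
from h import *
o=get_obs();print(np.round(o['joint_pos'],3),np.round(o['joint_vel'],3));tcp()"
```

```text
[ 0.608  0.427 -0.09   1.863  0.043  0.839  2.392] [-0.013 -0.007 -0.007 -0.004  0.002 -0.001  0.003]
tcp [ 0.475  -0.3114  0.1376] jaw 108.52 tilt [ 0.015 -0.003] F [0.4 0.5 1. ] w 0.0852 t 7.78
```

```bash
python3 -m jog '[[-0.008,0,0,0,0,-60],[-0.008,0,0,0,0,-60],[-0.008,0,0,0,0,-60],[-0.008,0,0,0,0,-60],[-0.008,0,0,0,0,-60],[-0.008,0,0,0,0,-60],[-0.008,0,0,0,0,-60],[-0.008,0,0,0,0,-60],[-0.008,0,0,0,0,-60]]' 0; python3 -m jog '[[0,0,0,0,0,-60],[0,0,0,0,0,-60],[0,0,0,0,0,-60],[0,0,0,0,0,-60],[0,0,0,0,0,-60],[0,0,0,0,0,-60],[0,0,0,0,0,-60],[0,0,0,0,0,-60],[0,0,0,0,0,-60]]' 0; python3 -m jog '[[0,0,0,0,0,-60],[0,0,0,0,0,-60],[0,0,0,0,0,-60],[0,0,0,0,0,-60],[0,0,0,0,0,-60],[0,0,0,0,0,-60],[0,0,0,0,0,-60],[0,0,0,0,0,-60],[0,0,0,0,0,-60]]' 0
python3 - <<'E'
from h import *
o=get_obs();print(np.round(o['joint_pos'],3));snap('wrist','w7');tcp()
for lo in(.006,.009): print(rect('w7',(.468,-.3115),.04,lo,.03))
E
```

```text
time: 8.53
tcp_pos: [0.4689, -0.3094, 0.1383]
ee_rot: [1.112, 2.926, -0.017]
contact_force: [0.7, -0.1, -1.1]
grip_width: 0.0855
time: 9.28
tcp_pos: [0.4709, -0.3073, 0.1389]
ee_rot: [2.433, 1.979, -0.021]
contact_force: [0.4, 0.9, -0.1]
grip_width: 0.0854
time: 10.03
tcp_pos: [0.4728, -0.3052, 0.1393]
ee_rot: [-3.1, -0.494, 0.02]
contact_force: [-0.2, -0.1, 0.4]
grip_width: 0.0854
[ 0.037  0.495  0.625  1.872 -0.355  0.899 -0.422]
tcp [ 0.4728 -0.3052  0.1392] jaw 108.13 tilt [-0.013  0.001] F [ 0.1 -0.  -0.5] w 0.0853 t 10.08
(801, array([ 467.8, -311.7]), array([59.5, 58.6]), 16.5, 'zmed', np.float64(0.0113))
(675, array([ 467.6, -311.3]), array([59.4, 58.8]), 52.4, 'zmed', np.float64(0.0114))
```

```bash
python3 -m jog '[[-0.0055,-0.0063,-0.03,0,-0.75,0.3],[-0.0055,-0.0063,-0.06,0,-0.75,0.3],[-0.0055,-0.0063,-0.08,0,-0.75,0.3],[-0.0055,-0.0063,-0.095,0,-0.75,0.3],[-0.0055,-0.0063,-0.1,0,-0.75,0.3],[-0.0055,-0.0063,-0.1,0,-0.75,0.3],[-0.0055,-0.0063,-0.1,0,-0.75,0.3]]' 0; python3 - <<'E'
from h import *
tcp();snap('wrist','w8');tcp()
for lo in(.006,.009): print(rect('w8',(.468,-.3115),.04,lo,.03))
E
```

```text
time: 10.67
tcp_pos: [0.4683, -0.3111, 0.0398]
ee_rot: [-3.1, -0.506, -0.002]
contact_force: [0.4, 0.2, -0.5]
grip_width: 0.0853
tcp [ 0.4683 -0.3111  0.0398] jaw 108.54 tilt [0.001 0.001] F [ 0.4  0.2 -0.5] w 0.0853 t 10.67
tcp [ 0.4685 -0.3115  0.0403] jaw 108.52 tilt [0.002 0.   ] F [ 0.4  0.1 -0.4] w 0.0853 t 10.72
(2021, array([ 467.8, -311.3]), array([59.4, 59.1]), 15.0, 'zmed', np.float64(0.0111))
(1582, array([ 467.7, -311.4]), array([59.2, 59.1]), 15.3, 'zmed', np.float64(0.0114))
```

Aligned. I'll descend 45 mm and grip.

```bash
python3 -m jog '[[-0.0007,0,-0.015,0,0,0],[-0.0007,0,-0.03,0,0,0],[-0.0007,0,-0.038,0,0,0],[-0.0007,0,-0.044,0,0,0],[-0.0007,0,-0.044,0,0,0]]' 0; python3 -m jog '[[0,0,0,0,0,0],[0,0,0,0,0,0],[0,0,0,0,0,0],[0,0,0,0,0,0],[0,0,0,0,0,0],[0,0,0,0,0,0],[0,0,0,0,0,0]]' 255;  python3 -m jog '[[0,0,0.02,0,0,0],[0,0,0.05,0,0,0],[0,0,0.09,0,0,0],[0,0,0.12,0,0,0],[0,0,0.13,0,0,0],[0,0,0.13,0,0,0]]' 255; python3 - <<'E'
from h import *
tcp();snap('wrist','w9');tcp()
E
```

```text
time: 11.13
tcp_pos: [0.4676, -0.3113, -0.004]
ee_rot: [-3.1, -0.506, -0.002]
contact_force: [-0.1, -0.6, -0.5]
grip_width: 0.0852
time: 11.72
tcp_pos: [0.4682, -0.3118, -0.0025]
ee_rot: [3.1, 0.505, 0.005]
contact_force: [-1.7, 1.3, 8.1]
grip_width: 0.0579
time: 12.22
tcp_pos: [0.4703, -0.3131, 0.1309]
ee_rot: [3.097, 0.504, 0.014]
contact_force: [0.4, 0.6, -1.5]
grip_width: 0.0575
tcp [ 0.4703 -0.3131  0.1309] jaw 108.5 tilt [ 0.009 -0.002] F [ 0.4  0.6 -1.5] w 0.0575 t 12.22
tcp [ 0.4691 -0.312   0.1287] jaw 108.53 tilt [ 0.006 -0.001] F [ 0.2  0.3 -1.4] w 0.0575 t 12.27
```

View pics/w9.png

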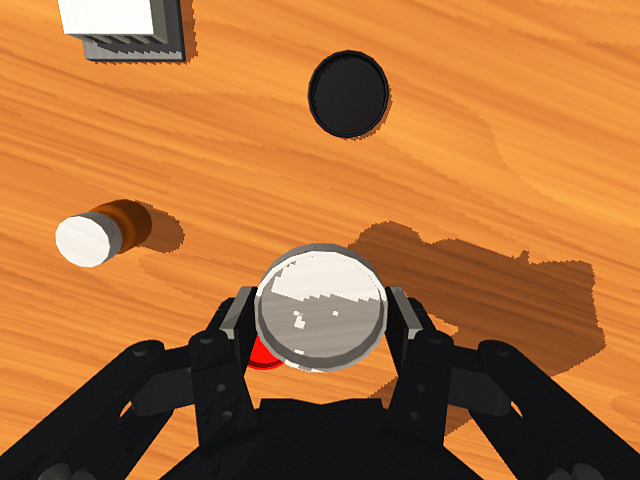

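The dish is held level between the pads at (320,307). I'll carry it to the carrier.

```bash
python3 -m jog '[[0.02,0.03,0,0,0,0],[0.042,0.062,0,0,0,0],[0.064,0.094,0,0,0,0],[0.086,0.125,0,0,0,0],[0.108,0.157,0,0,0,0],[0.1263,0.182,0,0,0,0],[0.1263,0.182,-0.02,0,0,0],[0.1263,0.182,-0.04,0,0,0],[0.1263,0.182,-0.06,0,0,0],[0.1263,0.182,-0.06,0,0,0]]' 255; python3 - <<'E'
from h import *
tcp();snap('wrist','w10');tcp()
w,im=cloud('w10')
m=np.zeros((480,640),bool);m[235:380,250:392]=1
z=w[...,2];print(np.round(np.nanpercentile(z[m],[5,25,50,75,95]),4))
zf=np.median(z[300:330,300:340]);print('floor',zf)
q=m&(z>zf+.004)&(z<zf+.012);P=w[q];print(len(P),cv2.minEnclosingCircle((P[:,:2]*1000).astype(np.float32)),cv2.minAreaRect((P[:,:2]*1000).astype(np.float32)))
q=m&(abs(z-zf)<.003);P=w[q];A=np.c_[P[:,:2]-P[:,:2].mean(0),np.ones(len(P))];print(P.mean(0),np.linalg.lstsq(A,P[:,2],rcond=None)[0])
print('carrier front?',rect('w10',(.5953,-.1299),.06,.028,.04))
E
```

```text
time: 13.1
tcp_pos: [0.5906, -0.1281, 0.0623]
ee_rot: [-3.099, -0.507, 0.007]
contact_force: [-0.6, -0.5, -1.6]
grip_width: 0.0578
tcp [ 0.5906 -0.1281  0.0623] jaw 108.58 tilt [-0.005  0.001] F [-0.6 -0.5 -1.6] w 0.0578 t 13.1
tcp [ 0.5917 -0.129   0.0645] jaw 108.53 tilt [-0.002  0.   ] F [-0.3  0.3  0.5] w 0.0575 t 13.15
[-0.0007  0.0344  0.0682  0.0692  0.0766]
floor nan
0 ((0.0, 0.0), 0.0) ((0.0, 0.0), (0.0, 0.0), 0.0)
[nan nan nan] [0. 0. 0.]
carrier front? (5926, array([ 613.6, -123.7]), array([43.5, 56.3]), 18.0, 'zmed', np.float64(0.0346))<stdin>:8: RuntimeWarning: Mean of empty slice.
  ret = um.true_divide(
```

View pics/w10.png

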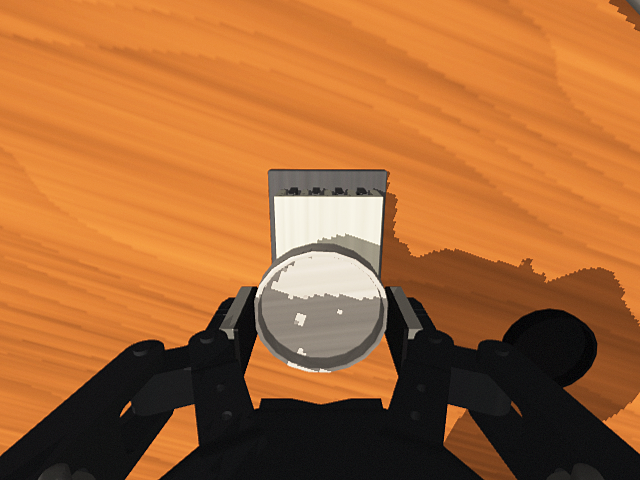

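```bash
python3 - <<'E'
from h import *
tcp();snap('wrist','w11');tcp()
w,im=cloud('w11')
m=np.zeros((480,640),bool);m[238:378,254:388]=1
z=w[...,2]
q=m&(z>.0735)&(z<.085);P=w[q];print(len(P),P[:,2].max(),cv2.minEnclosingCircle((P[:,:2]*1000).astype(np.float32)),cv2.minAreaRect((P[:,:2]*1000).astype(np.float32)))
q=m&(abs(z-.069)<.003);P=w[q];A=np.c_[P[:,:2]-P[:,:2].mean(0),np.ones(len(P))];print(P.mean(0),np.linalg.lstsq(A,P[:,2],rcond=None)[0],cv2.minAreaRect((P[:,:2]*1000).astype(np.float32)))
r=rect('w11',(.5953,-.1299),.06,.028,.04);a=np.radians(18.3);L=min(r[2]);print(r,'centre',r[1]+(L/2-40)*np.array([np.cos(a),np.sin(a)]))
E
```

```text
tcp [ 0.5917 -0.129   0.0645] jaw 108.53 tilt [-0.002  0.   ] F [-0.3  0.3  0.5] w 0.0575 t 13.15
tcp [ 0.5933 -0.1298  0.0664] jaw 108.5 tilt [ 0.001 -0.   ] F [ 0.7 -0.1 -0.7] w 0.0574 t 13.2
3422 0.08351528066840626 ((591.0065307617188, -128.63137817382812), 31.129793167114258) ((591.314697265625, -128.59768676757812), (60.002540588378906, 58.18843460083008), 18.63991355895996)
[ 0.59134133 -0.12847831  0.07050118] [-0.01149467 -0.00088811  0.07050118] ((592.3649291992188, -128.39427185058594), (57.88751983642578, 57.41035461425781), 52.92230224609375)
(5683, array([ 614.3, -123.4]), array([41.7, 56.3]), 18.0, 'zmed', np.float64(0.0346)) centre [ 596.1185021  -129.41295553]
```

```bash
python3 -m jog '[[0.003,0,-0.01,0,0,0],[0.003,0,-0.02,0,0,0],[0.003,0,-0.026,0,0,0],[0.003,0,-0.026,0,0,0],[0.003,0,-0.026,0,0,0],[0.003,0,-0.026,0,0,0]]' 255; python3 - <<'E'
from h import *
snap('wrist','w12');tcp()
w,im=cloud('w12')
m=np.zeros((480,640),bool);m[238:378,254:388]=1
z=w[...,2];zf=np.nanpercentile(z[m],60);print('floor',zf)
q=m&(z>zf+.005)&(z<zf+.014);P=w[q];print(len(P),P[:,2].max(),cv2.minEnclosingCircle((P[:,:2]*1000).astype(np.float32)),cv2.minAreaRect((P[:,:2]*1000).astype(np.float32)))
q=m&(abs(z-zf)<.003);P=w[q];A=np.c_[P[:,:2]-P[:,:2].mean(0),np.ones(len(P))];print(P.mean(0),np.linalg.lstsq(A,P[:,2],rcond=None)[0])
r=rect('w12',(.5953,-.1299),.06,.03,.037);a=np.radians(18.3);L=min(r[2]);print(r,'centre',r[1]+(L/2-40)*np.array([np.cos(a),np.sin(a)]))
E
```

```text
time: 13.7
tcp_pos: [0.5966, -0.1299, 0.0407]
ee_rot: [3.1, 0.505, 0.002]
contact_force: [0.5, 0.4, -0.5]
grip_width: 0.0574
tcp [ 0.5967 -0.13    0.0409] jaw 108.49 tilt [ 0.002 -0.   ] F [ 0.9  0.1 -0.8] w 0.0574 t 13.75
floor 0.04700340205305659
2779 0.05929215386515323 ((595.72021484375, -129.6572265625), 30.83437156677246) ((596.0789184570312, -129.55352783203125), (59.922271728515625, 58.057891845703125), 17.961620330810547)
[ 0.59572224 -0.12956567  0.04690197] [-0.0085074  -0.00078009  0.04690197]
(4852, array([ 595.4, -129.7]), array([81.7, 56.3]), 18.5, 'zmed', np.float64(0.0346)) centre [ 584.14930809 -133.4208106 ]
```

```bash
python3 -m jog '[[-0.0003,0,-0.003,0,0,0],[-0.0003,0,-0.006,0,0,0],[-0.0003,0,-0.008,0,0,0],[-0.0003,0,-0.0085,0,0,0],[-0.0003,0,-0.0085,0,0,0]]' 255; python3 -c "
from h import *
tcp();snap('wrist','w13')
w,im=cloud('w13');m=w[290:340,290:350,2];print(np.nanpercentile(m,[20,50,80]))"
```

```text
time: 14.17
tcp_pos: [0.5965, -0.1299, 0.0326]
ee_rot: [3.1, 0.505, 0.003]
contact_force: [-0.8, 0.9, 1.6]
grip_width: 0.0575
tcp [ 0.5965 -0.1299  0.0326] jaw 108.49 tilt [ 0.002 -0.   ] F [-0.8  0.9  1.6] w 0.0575 t 14.17
[0.03818118 0.03865714 0.03911295]
```

```bash
python3 -m jog '[[0,0,0,0,0,0],[0,0,0,0,0,0],[0,0,0,0,0,0],[0,0,0,0,0,0],[0,0,0,0,0,0],[0,0,0.02,0,0,0],[0,0,0.05,0,0,0],[0,0,0.09,0,0,0],[0,0,0.13,0,0,0],[0,0,0.13,0,0,0]]' 0; python3 - <<'E'
from h import *
snap('wrist','w14');tcp();print(np.round(get_obs()['joint_pos'],2))
print('dish',rect('w14',(.5955,-.1297),.036,.042,.06)); print('carrier',rect('w14',(.5955,-.1297),.06,.03,.06))
E
```

```text
time: 15.05
tcp_pos: [0.6014, -0.1319, 0.1708]
ee_rot: [3.096, 0.503, 0.022]
contact_force: [0.1, -1.8, 1.1]
grip_width: 0.0855
tcp [ 0.5999 -0.1311  0.1676] jaw 108.48 tilt [ 0.011 -0.001] F [ 0.5  0.1 -1. ] w 0.0854 t 15.1
[-0.28  0.53  0.61  1.74 -0.36  0.97 -0.78]
dish (774, array([ 595.8, -129.3]), array([59. , 59.1]), 89.2, 'zmed', np.float64(0.0463))
carrier (5841, array([ 595.4, -129.1]), array([80.3, 59. ]), 18.0, 'zmed', np.float64(0.0383))
```

```bash
python3 -m jog '[[-0.08,0.35,0,0,-0.6,40],[-0.08,0.35,0,0,-0.6,40],[-0.08,0.35,0,0,-0.6,40],[-0.08,0.35,0,0,-0.6,40],[-0.08,0.35,0,0,-0.6,40],[-0.08,0.35,0,0,-0.6,40],[-0.08,0.35,0,0,-0.6,40],[-0.08,0.35,0,0,-0.6,40],[-0.08,0.35,0,0,-0.6,40],[-0.08,0.35,0,0,-0.6,40]]' 0; python3 -c "
from h import *
tcp();print(np.round(get_obs()['joint_pos'],2))"
```

```text
time: 15.93
tcp_pos: [0.5167, 0.227, 0.1664]
ee_rot: [-2.73, -1.547, -0.033]
contact_force: [-0.1, 0.6, 0.0]
grip_width: 0.0852
tcp [0.5167 0.227  0.1664] jaw 149.08 tilt [0.017 0.013] F [-0.1  0.6  0. ] w 0.0852 t 15.93
[-0.76  0.4   0.38  1.87 -0.19  0.89 -0.83]
```

```bash
python3 -m jog '[[-0.026,0.0965,0,-0.75,0.97,0],[-0.026,0.0965,0,-0.75,0.97,0],[-0.026,0.0965,0,-0.75,0.97,0],[-0.026,0.0965,0,-0.75,0.97,0],[-0.026,0.0965,-0.02,-0.75,0.97,0],[-0.026,0.0965,-0.04,-0.75,0.97,0],[-0.026,0.0965,-0.04,-0.75,0.97,0],[-0.026,0.0965,-0.04,-0.75,0.97,0]]' 0; python3 - <<'E'
from h import *
snap('wrist','w15');tcp()
print('ring',rect('w15',(.491,.323),.03,.045,.065));print('all',rect('w15',(.491,.323),.03,.006,.065))
a=load('w15');w,im=cloud('w15')
m=np.hypot(w[...,0]-.491,w[...,1]-.323)<.03;m&=w[...,2]>.01
v,u=np.where(m);print(u.min(),u.max(),v.min(),v.max())
b=cv2.cvtColor(im,cv2.COLOR_RGB2BGR);c0=max(int(u.mean())-80,0);r0=max(int(v.mean())-60,0)
cv2.imwrite('pics/c15.png',cv2.resize(b[r0:r0+120,c0:c0+160],None,fx=5,fy=5,interpolation=2));print(c0,r0)
E
```

```text
time: 16.6
tcp_pos: [0.4897, 0.3218, 0.1248]
ee_rot: [2.733, 1.547, -0.007]
contact_force: [-0.2, 0.6, 1.0]
grip_width: 0.0852
tcp [0.4908 0.3224 0.126 ] jaw 149.03 tilt [-0.001 -0.001] F [ 0.7 -0.   0. ] w 0.0853 t 16.65
ring (229, array([491. , 325.3]), array([11.1, 14.9]), 88.7, 'zmed', np.float64(0.0549))
all (667, array([491.3, 326.4]), array([13.3, 19.1]), 73.8, 'zmed', np.float64(0.0333))
180 470 218 479
245 375
```

View pics/c15.png

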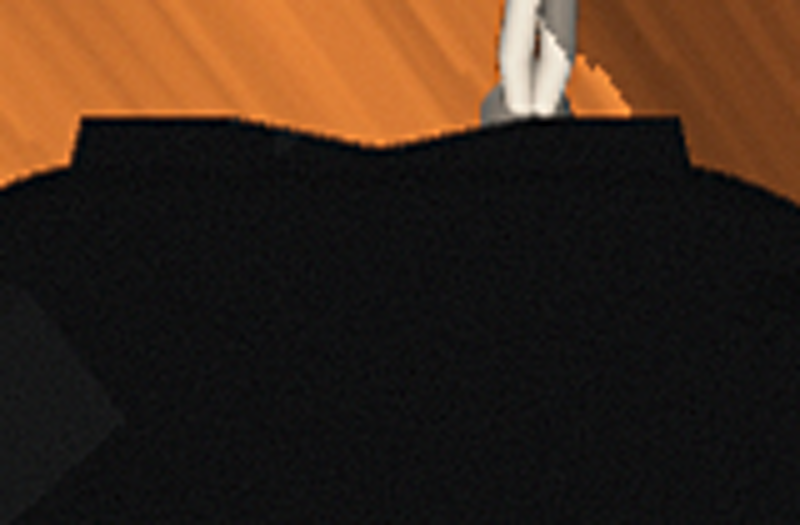

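That crop was wrong: it caught the gripper body. I'll crop at the post's projection instead.

```bash
python3 - <<'E'
from h import *
f=load('w15');p=f['T']@np.array([.491,.3235,.03,1]);p=f['K']@p[:3];u,v=(p[:2]/p[2]).astype(int);print(u,v)
b=cv2.cvtColor(f['im'],cv2.COLOR_RGB2BGR)
cv2.imwrite('pics/c15b.png',cv2.resize(b[v-60:v+60,u-80:u+80],None,fx=5,fy=5,interpolation=2))
w,im=cloud('w15')
s=w[v-45:v+45,u-40:u+40].reshape(-1,3)
s=s[np.hypot(s[:,0]-.491,s[:,1]-.3235)<.022]
for lo,hi in((.006,.015),(.015,.03),(.034,.042),(.042,.05),(.05,.06)):
    q=s[(s[:,2]>lo)&(s[:,2]<hi)];print(lo,len(q),cv2.minAreaRect((q[:,:2]*1000).astype(np.float32)) if len(q)>3 else '')
E
```

```text
322 236
0.006 52 ((493.20098876953125, 329.64776611328125), (5.726201057434082, 16.010112762451172), 67.06328582763672)
0.015 103 ((493.4820251464844, 329.0216064453125), (6.578793048858643, 15.612320899963379), 56.69833755493164)
0.034 61 ((491.2377624511719, 325.4467468261719), (2.9674065113067627, 20.105928421020508), 52.760093688964844)
0.042 54 ((490.90618896484375, 325.1707763671875), (2.9303088188171387, 18.49545669555664), 52.66743087768555)
0.05 187 ((490.87921142578125, 325.065673828125), (10.486095428466797, 10.187417984008789), 73.74112701416016)
```

View pics/c15b.png

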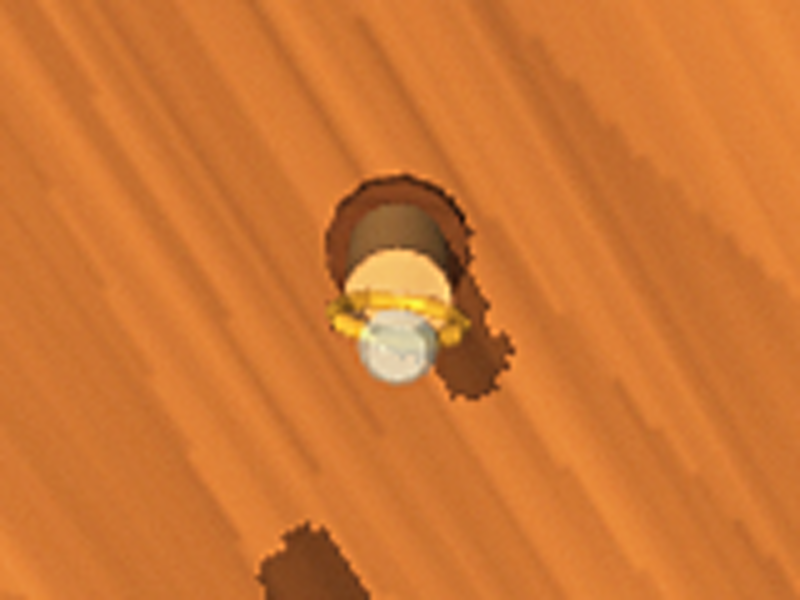

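The ring's plane runs at about 143°, so the jaws must close along about 53° to clear it. I'll turn +84°.

```bash
python3 -m jog '[[0,0.002,0,0,0,60],[0,0.002,0,0,0,60],[0,0.002,0,0,0,60],[0,0.002,0,0,0,60],[0,0.002,0,0,0,60],[0,0.002,0,0,0,60],[0,0.002,0,0,0,60],[0,0.002,0,0,0,60],[0,0.002,0,0,0,60],[0,0.002,0,0,0,60]]' 0;python3 -m jog '[[0,0,0,0,0,24],[0,0,0,0,0,24],[0,0,0,0,0,24],[0,0,-0.01,0,0,24],[0,0,-0.025,0,0,24],[0,0,-0.035,0,0,24],[0,0,-0.04,0,0,24],[0,0,-0.04,0,0,24],[0,0,-0.04,0,0,24]]' 0; cat >> h.py <<'E'
def post(s,c):
    f=load(s);p=f['T']@np.array([*c,.03,1]);p=f['K']@p[:3];u,v=(p[:2]/p[2]).astype(int);print(u,v)
    w,im=cloud(s);S=w[max(v-70,0):v+70,u-45:u+45].reshape(-1,3);S=S[np.hypot(S[:,0]-c[0],S[:,1]-c[1])<.022]
    for lo,hi in((.034,.042),(.042,.05),(.05,.06)):
        q=S[(S[:,2]>lo)&(S[:,2]<hi)];print(lo,len(q),cv2.minAreaRect((q[:,:2]*1000).astype(np.float32)) if len(q)>3 else '')
E
python3 - <<'E'
from h import *
tcp();snap('wrist','w16');tcp();print(np.round(get_obs()['joint_pos'],2))
post('w16',(.491,.325))
E
```

```text
time: 17.48
tcp_pos: [0.492, 0.3242, 0.1275]
ee_rot: [1.592, 2.705, 0.001]
contact_force: [0.1, -0.2, 0.3]
grip_width: 0.0854
time: 18.23
tcp_pos: [0.4921, 0.3241, 0.0876]
ee_rot: [0.996, 2.977, 0.001]
contact_force: [0.0, 0.1, -0.3]
grip_width: 0.0855
tcp [0.4921 0.3241 0.0876] jaw 53.01 tilt [0.002 0.   ] F [ 0.   0.1 -0.3] w 0.0855 t 18.23
tcp [0.4923 0.3244 0.088 ] jaw 53.03 tilt [0.003 0.001] F [-0.2 -0.2  0.2] w 0.0855 t 18.28
[-0.63  0.53 -0.    1.83  0.    0.78  0.29]
320 255
0.034 13 ((489.6274719238281, 329.75732421875), (4.4586334228515625, 15.084148406982422), 76.53791046142578)
0.042 65 ((490.3193359375, 324.8888854980469), (2.3726744651794434, 19.33759117126465), 52.78689193725586)
0.05 258 ((490.56488037109375, 324.6197814941406), (9.974241256713867, 10.52525806427002), 5.025938987731934)
```

```bash
python3 -m jog '[[-0.0018,0.0005,-0.02,0,0,0],[-0.0018,0.0005,-0.04,0,0,0],[-0.0018,0.0005,-0.055,0,0,0],[-0.0018,0.0005,-0.068,0,0,0],[-0.0018,0.0005,-0.074,0,0,0],[-0.0018,0.0005,-0.074,0,0,0]]' 0;python3 -m jog '[[0,0,0,0,0,0],[0,0,0,0,0,0],[0,0,0,0,0,0],[0,0,0,0,0,0],[0,0,0,0,0,0],[0,0,0,0,0,0],[0,0,0,0,0,0],[0,0,0,0,0,0],[0,0,0,0,0,0]]' 255;python3 -c "
from h import *
tcp();snap('wrist','w17');tcp()"
```

```text
time: 18.78
tcp_pos: [0.4899, 0.3245, 0.0129]
ee_rot: [0.996, 2.978, -0.0]
contact_force: [-0.9, -1.0, -1.0]
grip_width: 0.0853
time: 19.53
tcp_pos: [0.4903, 0.3248, 0.0135]
ee_rot: [0.996, 2.977, 0.001]
contact_force: [-0.7, -1.1, 5.6]
grip_width: 0.0136
tcp [0.4903 0.3248 0.0135] jaw 53.02 tilt [0.002 0.   ] F [-0.7 -1.1  5.6] w 0.0136 t 19.53
tcp [0.4904 0.3248 0.0136] jaw 53.02 tilt [0.002 0.   ] F [-0.3 -1.4  6.1] w 0.0135 t 19.58
```

View pics/w17.png

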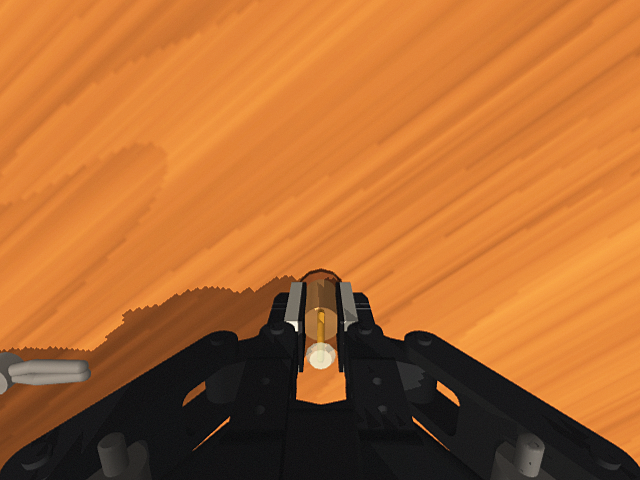

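The post is gripped by the stem and upright, with the ring edge-on between the jaws at (320,330). I'll lift and carry it.

```bash
python3 -m jog '[[0,0,0.03,0,0,0],[0,0,0.065,0,0,0],[0,0,0.1,0,0,0],[0,0,0.13,0,0,0],[0.0085,-0.035,0.13,0,0,0],[0.017,-0.07,0.13,0,0,0],[0.025,-0.105,0.13,0,0,0],[0.034,-0.14,0.13,0,0,0],[0.042,-0.175,0.13,0,0,0],[0.05,-0.21,0.13,0,0,0]]' 255; python3 -c "
from h import *
tcp()"
```

```text
time: 20.42
tcp_pos: [0.5402, 0.113, 0.1434]
ee_rot: [0.995, 2.978, 0.001]
contact_force: [1.0, -0.0, -0.3]
grip_width: 0.0135
tcp [0.5402 0.113  0.1434] jaw 53.03 tilt [ 0.002 -0.   ] F [ 1.  -0.  -0.3] w 0.0135 t 20.42
```

```bash
python3 -m jog '[[0.0075,-0.033,0,0,0,0],[0.0155,-0.067,0,0,0,0],[0.023,-0.1,0,0,0,0],[0.031,-0.135,0,0,0,0],[0.039,-0.17,0,0,0,0],[0.047,-0.205,0,0,0,0],[0.053,-0.23,0,0,0,0],[0.0555,-0.2424,0,0,0,0],[0.0555,-0.2424,0,0,0,0],[0.0555,-0.2424,-0.01,0,0,0]]' 255; python3 -m jog '[[0,0,-0.02,0,0,0],[0,0,-0.035,0,0,0],[0,0,-0.045,0,0,0],[0,0,-0.045,0,0,0],[0,0,-0.045,0,0,0]]' 255; python3 - <<'E'
from h import *
tcp();snap('wrist','w18');tcp()
print('dish',rect('w18',(.5958,-.1295),.036,.042,.05))
w,im=cloud('w18');P=w.reshape(-1,3);v,u=np.mgrid[0:480,0:640];u=u.ravel();v=v.ravel()
f=load('w18')
for z in(.125,.133): 
    s=(abs(u-320)<22)&(v>230)&(v<375)&(abs(P[:,2]-z)<.004)&(np.hypot(P[:,0]-.5958,P[:,1]+.13)<.02);q=P[s];print(z,len(q),q.mean(0) if len(q) else '')
p=f['T']@np.array([.5957,-.1295,.047,1]);p=f['K']@p[:3];print(p[:2]/p[2])
E
```

```text
time: 21.25
tcp_pos: [0.5968, -0.1291, 0.1345]
ee_rot: [0.996, 2.975, 0.003]
contact_force: [0.9, 0.8, -0.5]
grip_width: 0.0138
time: 21.67
tcp_pos: [0.5962, -0.127, 0.0887]
ee_rot: [0.993, 2.978, 0.004]
contact_force: [0.5, -0.1, -0.5]
grip_width: 0.0135
tcp [ 0.5962 -0.127   0.0887] jaw 53.12 tilt [0.003 0.001] F [ 0.5 -0.1 -0.5] w 0.0135 t 21.67
tcp [ 0.597  -0.1277  0.0896] jaw 53.08 tilt [0.005 0.001] F [ 0.5 -0.5  0.2] w 0.0136 t 21.72
dish (1044, array([ 589.9, -125.5]), array([59.5, 46.4]), 53.8, 'zmed', np.float64(0.0461))
0.125 679 [ 0.59349676 -0.12624647  0.12506603]
0.133 489 [ 0.59563683 -0.1270079   0.13032501]
[316.77543844 269.2073792 ]
```

View pics/w18.png

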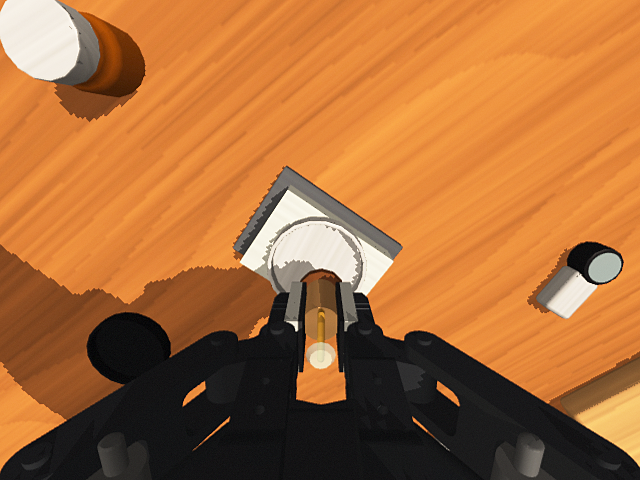

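```bash
python3 -m jog '[[-0.0013,-0.0017,-0.01,0,0.2,0],[-0.0013,-0.0017,-0.02,0,0.2,0],[-0.0013,-0.0017,-0.028,0,0.2,0],[-0.0013,-0.0017,-0.032,0,0.2,0],[-0.0013,-0.0017,-0.034,0,0.2,0],[-0.0013,-0.0017,-0.035,0,0.2,0],[-0.0013,-0.0017,-0.036,0,0.2,0],[-0.0013,-0.0017,-0.037,0,0.2,0],[-0.0013,-0.0017,-0.037,0,0.2,0]]' 255; python3 -c "
from h import *
tcp()"
```

```text
time: 22.47
tcp_pos: [0.596, -0.1295, 0.0528]
ee_rot: [0.994, 2.978, 0.002]
contact_force: [0.3, -0.6, -0.6]
grip_width: 0.0135
tcp [ 0.596  -0.1295  0.0528] jaw 53.07 tilt [0.002 0.001] F [ 0.3 -0.6 -0.6] w 0.0135 t 22.47
```

```bash
python3 -m jog '[[0,0,-0.001,0,0,0],[0,0,-0.001,0,0,0],[0,0,-0.001,0,0,0]]' 255
```

```text
time: 22.72
tcp_pos: [0.5961, -0.1295, 0.0526]
ee_rot: [0.994, 2.978, 0.002]
contact_force: [-2.3, 1.2, 5.8]
grip_width: 0.0137
```

```bash
python3 -m jog '[[0,0,0,0,0,0],[0,0,0,0,0,0],[0,0,0,0,0,0],[0,0,0,0,0,0],[0,0,0,0,0,0],[0,0,0,0,0,0],[0,0,0.03,0,0,0],[0,0,0.06,0,0,0],[0,0,0.1,0,0,0],[0,0,0.13,0,0,0]]' 0; python3 - <<'E'
from h import *
tcp();snap('wrist','w19');tcp()
print('dish',rect('w19',(.5958,-.1295),.036,.044,.05))
def ringat(s,c,z0):
    f=load(s);p=f['T']@np.array([*c,z0+.03,1]);p=f['K']@p[:3];u,v=(p[:2]/p[2]).astype(int)
    w,im=cloud(s);S=w[max(v-70,0):v+70,u-45:u+45].reshape(-1,3);S=S[np.hypot(S[:,0]-c[0],S[:,1]-c[1])<.022]
    for lo,hi in((.034,.042),(.042,.05),(.05,.06)):
        q=S[(S[:,2]>lo+z0)&(S[:,2]<hi+z0)];print(lo,len(q),cv2.minAreaRect((q[:,:2]*1000).astype(np.float32)) if len(q)>3 else '')
ringat('w19',(.5958,-.1295),.039)
snap('scene','s1');snap('top','t1')
a=cv2.imread('pics/s1.png')[200:440,50:530];cv2.imwrite('pics/s1c.png',cv2.resize(a,(800,400)))
E
```

```text
time: 23.55
tcp_pos: [0.5965, -0.1297, 0.1849]
ee_rot: [0.994, 2.977, 0.002]
contact_force: [1.0, 0.3, -0.0]
grip_width: 0.0853
tcp [ 0.5965 -0.1297  0.1849] jaw 53.06 tilt [0.003 0.   ] F [ 1.   0.3 -0. ] w 0.0853 t 23.55
tcp [ 0.6004 -0.1305  0.1915] jaw 53.06 tilt [ 0.013 -0.001] F [1.9 0.2 3.9] w 0.0855 t 23.6
dish (682, array([ 595. , -129.5]), array([58.9, 59.3]), 15.6, 'zmed', np.float64(0.0462))
0.034 4 ((588.6476440429688, -127.24330139160156), (8.753280639648438, 1.427064061164856), 88.96839904785156)
0.042 42 ((595.4053344726562, -128.8280487060547), (2.291018009185791, 18.88618278503418), 52.967254638671875)
0.05 156 ((596.1944580078125, -129.437255859375), (9.667552947998047, 10.252513885498047), 52.81232452392578)
```

View pics/w19.png

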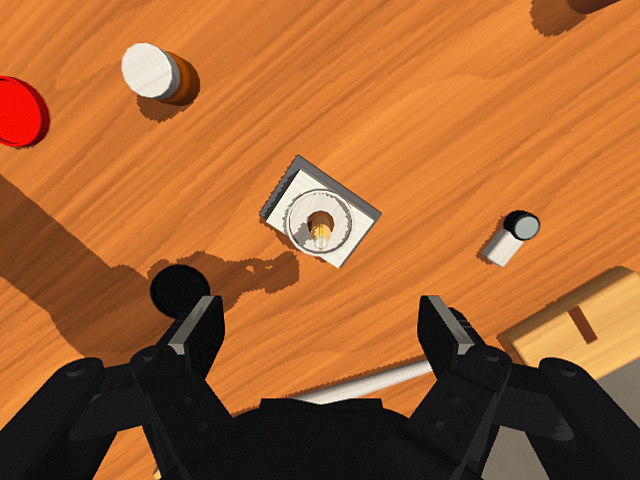

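Post upright and centred in the dish, ring at (320,230), dish circle at (319,220), jar upright at (160,75). Next is the cover.

```bash
python3 -c "
from h import *
tcp()"; python3 -m jog '[[-0.023,0.296,-0.02,0,0.6,0],[-0.023,0.296,-0.02,0,0.6,0],[-0.023,0.296,-0.02,0,0.6,0],[-0.023,0.296,-0.02,0,0.6,0],[-0.023,0.296,-0.02,0,0.6,0],[-0.023,0.296,-0.02,0,0.6,0],[-0.023,0.296,-0.02,0,0.6,0],[-0.023,0.296,-0.03,0,0.6,0],[-0.023,0.296,-0.03,0,0.6,0],[-0.023,0.296,-0.03,0,0.6,0]]' 0; python3 - <<'E'
from h import *
snap('wrist','w20');tcp()
print('jar now',rect('s1',(.427,-.158),.04,.055,.07))
for a,b in((.06,.068),(.07,.08)): print('cover',rect('w20',(.576,.166),.03,a,b))
E
```

```text
tcp [ 0.5985 -0.13    0.186 ] jaw 53.07 tilt [ 0.009 -0.   ] F [0.9 0.1 0.2] w 0.0856 t 23.7
time: 24.53
tcp_pos: [0.5739, 0.1661, 0.154]
ee_rot: [-0.991, -2.977, 0.005]
contact_force: [-0.1, 0.3, 0.4]
grip_width: 0.0855
tcp [0.5748 0.1646 0.1547] jaw 53.03 tilt [-0.004 -0.002] F [ 0.5 -1.1  1.3] w 0.0854 t 24.58
jar now (71, array([ 428.1, -145.1]), array([ 9. , 30.4]), 85.1, 'zmed', np.float64(0.0595))
cover (2333, array([575.5, 167.1]), array([42.1, 42.1]), 4.1, 'zmed', np.float64(0.0645))
cover (190, array([575.4, 167. ]), array([10.9, 11.1]), 85.9, 'zmed', np.float64(0.0713))
```

```bash
python3 -m jog '[[0.0007,0.0022,-0.02,0.1,-0.2,0],[0.0007,0.0022,-0.04,0.1,-0.2,0],[0.0007,0.0022,-0.06,0.1,-0.2,0],[0.0007,0.0022,-0.08,0.1,-0.2,0],[0.0007,0.0022,-0.1,0.1,-0.2,0],[0.0007,0.0022,-0.115,0.1,-0.2,0],[0.0007,0.0022,-0.127,0.1,-0.2,0],[0.0007,0.0022,-0.133,0.1,-0.2,0],[0.0007,0.0022,-0.133,0.1,-0.2,0],[0.0007,0.0022,-0.133,0.1,-0.2,0]]' 0;python3 -m jog '[[0,0,0,0,0,0],[0,0,0,0,0,0],[0,0,0,0,0,0],[0,0,0,0,0,0],[0,0,0,0,0,0],[0,0,0,0,0,0],[0,0,0,0,0,0],[0,0,0,0,0,0]]' 255;python3 -c "
from h import *
tcp()"
```

```text
time: 25.42
tcp_pos: [0.576, 0.1661, 0.022]
ee_rot: [0.998, 2.979, -0.001]
contact_force: [0.3, -0.2, -0.2]
grip_width: 0.0855
time: 26.08
tcp_pos: [0.5767, 0.1664, 0.0232]
ee_rot: [0.997, 2.978, 0.001]
contact_force: [-0.0, -0.7, 5.9]
grip_width: 0.0414
tcp [0.5767 0.1664 0.0232] jaw 52.98 tilt [0.002 0.   ] F [-0.  -0.7  5.9] w 0.0414 t 26.08
```

```bash
python3 -m jog '[[0,0,0.03,0,0,0],[0,0,0.065,0,0,0],[0,0,0.1,0,0,0],[0,0,0.135,0,0,0],[0.002,-0.03,0.15,0,0,0],[0.004,-0.065,0.15,0,0,0],[0.006,-0.1,0.15,0,0,0],[0.008,-0.135,0.15,0,0,0],[0.011,-0.17,0.15,0,0,0],[0.013,-0.205,0.15,0,0,0]]' 255; python3 -c "
from h import *
tcp()"
```

```text
time: 26.92
tcp_pos: [0.5895, -0.0401, 0.1734]
ee_rot: [0.996, 2.978, 0.001]
contact_force: [0.5, 0.3, -1.5]
grip_width: 0.0417
tcp [ 0.5895 -0.0401  0.1734] jaw 53.0 tilt [0.002 0.   ] F [ 0.5  0.3 -1.5] w 0.0417 t 26.92
```

```bash
python3 -m jog '[[0.003,-0.035,0,0,0,0],[0.005,-0.065,0,0,0,0],[0.0065,-0.083,0,0,0,0],[0.0071,-0.0899,0,0,0,0],[0.0071,-0.0899,0,0,0,0],[0.0071,-0.0899,0,0,0,0],[0.0071,-0.0899,0,0,0,0],[0.0071,-0.0899,0,0,0,0]]' 255; python3 - <<'E'
from h import *
snap('wrist','w21');tcp()
w,im=cloud('w21');v,u=np.mgrid[0:480,0:640]
m=(abs(u-320)<75)&(v>200)&(v<420)&(im[...,0]>im[...,2]*1.4)
for lo,hi in((.21,.218),(.219,.226)):
    q=w[m&(w[...,2]>lo)&(w[...,2]<hi)];print(len(q),cv2.minAreaRect((q[:,:2]*1000).astype(np.float32)) if len(q)>3 else '')
print('dish',rect('w21',(.5958,-.1295),.036,.044,.05),'carrier',rect('w21',(.5955,-.1297),.06,.03,.05))
snap('scene','s2')
a=cv2.imread('pics/s2.png')[130:430,100:500];b=cv2.imread('pics/w21.png')[100:400,140:500]
cv2.imwrite('pics/j21.png',np.hstack([a,b]))
E
```

```text
time: 27.58
tcp_pos: [0.5968, -0.1271, 0.1732]
ee_rot: [0.991, 2.98, 0.003]
contact_force: [0.7, 1.2, -0.8]
grip_width: 0.0415
tcp [ 0.5968 -0.1275  0.1733] jaw 53.19 tilt [0.002 0.001] F [ 0.3 -0.1 -0.5] w 0.0414 t 27.63
9118 ((596.36181640625, -126.65916442871094), (43.271400451660156, 44.074127197265625), 48.25220489501953)
849 ((595.76220703125, -126.77908325195312), (11.287873268127441, 12.232420921325684), 53.32803726196289)
dish (553, array([ 590.6, -126.4]), array([58.8, 48.6]), 57.1, 'zmed', np.float64(0.0463)) carrier (4508, array([ 595. , -128.8]), array([80.3, 58.3]), 18.4, 'zmed', np.float64(0.0381))
```

View pics/j21.png

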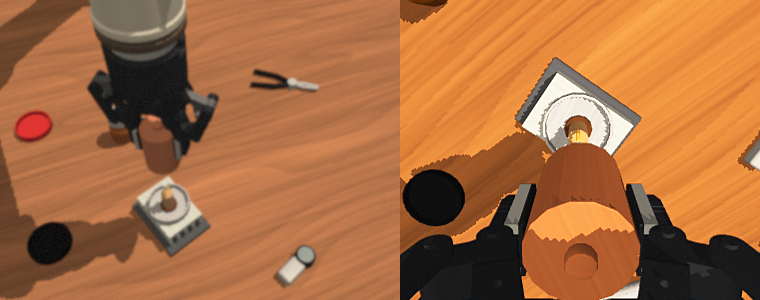

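Cover held upright over the standing post, about 2 mm off in y. I'll correct and lower to just above the ring first.

```bash
python3 -m jog '[[-0.0002,-0.0022,0,0,0,0],[-0.0002,-0.0022,-0.015,0,0,0],[-0.0002,-0.0022,-0.03,0,0,0],[-0.0002,-0.0022,-0.04,0,0,0],[-0.0002,-0.0022,-0.045,0,0,0],[-0.0002,-0.0022,-0.045,0,0,0],[-0.0002,-0.0022,-0.045,0,0,0],[-0.0002,-0.0022,-0.045,0,0,0]]' 255; python3 - <<'E'
from h import *
snap('wrist','w22');tcp()
w,im=cloud('w22');v,u=np.mgrid[0:480,0:640]
m=(abs(u-320)<75)&(v>200)&(v<420)&(im[...,0]>im[...,2]*1.4)
for lo,hi in((.165,.1735),(.174,.181)):
    q=w[m&(w[...,2]>lo)&(w[...,2]<hi)];print(len(q),cv2.minAreaRect((q[:,:2]*1000).astype(np.float32)) if len(q)>3 else '')
E
```

```text
time: 28.35
tcp_pos: [0.5972, -0.1303, 0.1291]
ee_rot: [0.992, 2.978, 0.002]
contact_force: [-0.2, -1.4, -0.4]
grip_width: 0.0418
tcp [ 0.5973 -0.1303  0.1292] jaw 53.16 tilt [0.003 0.001] F [-0.1 -0.5 -1. ] w 0.0418 t 28.4
9203 ((596.24609375, -129.81378173828125), (43.43659210205078, 43.24269485473633), 51.94197463989258)
911 ((595.87939453125, -129.67715454101562), (11.306135177612305, 11.762088775634766), 52.28999328613281)
```

```bash
python3 -m jog '[[-0.0004,0.0005,-0.01,0,0.1,0],[-0.0004,0.0005,-0.02,0,0.1,0],[-0.0004,0.0005,-0.03,0,0.1,0],[-0.0004,0.0005,-0.04,0,0.1,0],[-0.0004,0.0005,-0.048,0,0.1,0],[-0.0004,0.0005,-0.055,0,0.1,0],[-0.0004,0.0005,-0.06,0,0.1,0],[-0.0004,0.0005,-0.063,0,0.1,0],[-0.0004,0.0005,-0.0655,0,0.1,0],[-0.0004,0.0005,-0.067,0,0.1,0]]' 255; python3 -m jog '[[0,0,-0.001,0,0,0],[0,0,-0.001,0,0,0],[0,0,-0.001,0,0,0]]' 255; python3 -c "
from h import *
tcp()"
```

```text
time: 29.23
tcp_pos: [0.597, -0.1299, 0.0621]
ee_rot: [0.992, 2.979, 0.002]
contact_force: [-2.0, -0.3, 10.8]
grip_width: 0.0417
time: 29.48
tcp_pos: [0.5971, -0.1299, 0.0621]
ee_rot: [0.992, 2.979, 0.002]
contact_force: [-2.1, 0.7, 5.9]
grip_width: 0.0415
tcp [ 0.5971 -0.1299  0.0621] jaw 53.16 tilt [0.002 0.001] F [-2.1  0.7  5.9] w 0.0415 t 29.48
```

Contact came at the expected height (0.062). I'll release and retreat.

```bash
python3 -m jog '[[0,0,0,0,0,0],[0,0,0,0,0,0],[0,0,0,0,0,0],[0,0,0,0,0,0],[0,0,0,0,0,0],[0,0,0,0,0,0],[0,0,0.03,0,0,0],[0,0,0.065,0,0,0],[0,0,0.1,0,0,0],[0,0,0.14,0,0,0]]' 0; python3 -m jog '[[-0.01,0.03,0,0,0,0],[-0.02,0.06,0,0,0,0],[-0.03,0.1,0,0,0,0],[-0.03,0.13,0,0,0,0],[-0.03,0.13,0,0,0,0],[-0.03,0.13,0,0,0,0]]' 0; python3 - <<'E'
from h import *
tcp();snap('wrist','w23');snap('scene','s3');snap('top','t3')
for s in('w23','s3'):
  for n,c,r,a,b in(('cover top',(.596,-.129),.026,.098,.1075),('button',(.596,-.129),.02,.108,.115),('dish',(.596,-.129),.036,.044,.05),('carrier',(.596,-.129),.06,.031,.05),('jar',(.4255,-.159),.04,.055,.07)):
    try: print(s,n,rect(s,c,r,a,b))
    except Exception as e: print(s,n,'none')
a=cv2.resize(cv2.imread('pics/s3.png')[210:410,120:387],(532,400));b=cv2.imread('pics/t3.png')[130:330,340:474]
cv2.imwrite('pics/j3.png',np.hstack([a,cv2.resize(b,(268,400))]))
E
```

```text
time: 30.32
tcp_pos: [0.5959, -0.1297, 0.2024]
ee_rot: [-0.993, -2.98, -0.001]
contact_force: [0.5, 0.5, 0.4]
grip_width: 0.0851
time: 30.82
tcp_pos: [0.5659, 0.0031, 0.2025]
ee_rot: [-0.985, -2.982, -0.002]
contact_force: [0.5, -1.3, 0.8]
grip_width: 0.0852
tcp [0.5659 0.0031 0.2025] jaw 53.45 tilt [-0.     0.002] F [ 0.5 -1.3  0.8] w 0.0852 t 30.82
w23 cover top (855, array([ 604.3, -124. ]), array([22.3, 43. ]), 29.6, 'zmed', np.float64(0.1033))
w23 button (76, array([ 598. , -127.8]), array([ 5.9, 11.9]), 28.6, 'zmed', np.float64(0.1102))
w23 dish (358, array([ 596.9, -113.9]), array([28.9, 58.7]), 82.0, 'zmed', np.float64(0.0463))
w23 carrier (1924, array([ 594.6, -128.4]), array([80.4, 58.3]), 18.1, 'zmed', np.float64(0.0353))
w23 jar (1435, array([ 424.4, -157.8]), array([36.2, 35.5]), 51.1, 'zmed', np.float64(0.0594))
s3 cover top (729, array([ 597.9, -129.8]), array([43.1, 41.8]), 23.8, 'zmed', np.float64(0.1038))
s3 button (62, array([ 598.3, -129.6]), array([10.3, 11.1]), 73.3, 'zmed', np.float64(0.1103))
s3 dish (249, array([ 603.6, -130.3]), array([59.5, 47.4]), 81.7, 'zmed', np.float64(0.0465))
s3 carrier (1215, array([ 597.3, -129.5]), array([81.3, 59.4]), 16.3, 'zmed', np.float64(0.0364))
s3 jar (350, array([ 426.8, -158.7]), array([34.9, 35.6]), 7.3, 'zmed', np.float64(0.0595))
```

View pics/j3.png

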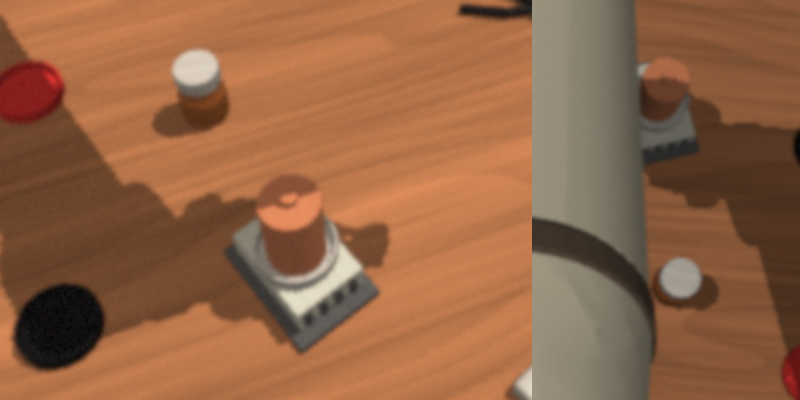

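The scene view shows the full stack on the rack and the jar standing. The cover top reads 0.1036 m against 0.104 expected, and cover and carrier agree in centre to under 1 mm.

```bash
python3 -c "
from h import *
print(hand_in());print(get_obs()['time'])"
```

```text
the job is handed in; nothing more can be done
None
the job is handed in; nothing more can be done
```

The drying stack is built in the order asked and handed in at about 31 s. Everything is released and the arm is clear of the stack.

**Last checks:**

| Part | Measured | Expected |
|---|---|---|
| Carrier plate top | about 34.5–34.6 mm | 35 mm |
| Dish centre against carrier centre (before the post went in) | under 1 mm apart | centred |
| Ring and post in the dish | upright, about 1 mm from its centre | centred |
| Cover top | 103.6 mm | 104 mm |
| Cover centre against carrier centre (same view) | under 1 mm apart | centred |
| Jar position | within about 0.5 mm of the start | unmoved |

- **Carrier and rack:** in the wrist-camera measurements the two centres agree within about 1 mm.
- **Camera disagreement:** the fixed cameras differ from the wrist camera by 2–3 mm in absolute position, so I judged the fits within a single view.
- **Partial views at the end:** after the cover went on, the arm or the cover itself partly hid the stack in the wrist and top views. The last readings of the dish's centre were cut off for the same reason, so I did not use them.
- **Post under the cover:** it cannot be seen once the cover is on. The cover came down without resistance until contact at the expected height.

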